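# Clamp the setting block with the inner knob of a coaxial pair

### The arm

A 7-joint arm with a two-finger parallel gripper is mounted at the origin on a cart in front of the work surface, level with it; the furniture and walls round the work are solid. World frame = base frame: x ahead of the robot, y to its left, z up, the work surface at z = 0. Lengths are in mm, angles in degrees, forces in N, time in s.
With the tool pointing down it reaches from about 400 to 850 mm from the base axis. Payload 4.4 kg.
Tool frame: the origin (TCP) lies between the finger pads; the fingertips stand 25 mm ahead of it and the grasp point (between the pads) lies 6 mm ahead of it; z points along the fingers, x is the direction in which the jaws open and shut, and the axes are right-handed (so a half turn about z gives the same grasp; the last joint's range is limited). The gripper opens to 94 mm and grips with 3 to 60 N. Pads are 16 mm wide; open, the fingers measure 119 mm over their backs; the gripper's body (75 mm by 177 mm) begins 78 mm behind the grasp point.
Start: joints at [-72.009, 36.005, 2.206, 86.941, -1.547, 57.084, -1.146], TCP at [240.955, 603.704, 230.478] pointing down, gripper open.
Joint ranges: [-175.42, 175.42], [-21.48, 121.26], [-71.46, 75.88], [10.55, 141.38], [-63.04, 243.04], [13.31, 113.54], [-168.57, 168.57]. Speed limits (degrees/s): [147.25, 147.25, 180, 180, 180, 180, 180].

### API

Orientations are given as a 3x3 rotation matrix whose columns are the frame's x, y, z axes.
In Python, from workcell import sensors, eyes, order gives the robot as it stands. The module is installed in compiled form; this text tells all that it offers.
- The arm moves only by the tool play_rows, never from a script. Its argument "increments" is a list of rows, each an object of numbers: "hand": the opening, from -1 (shut) to 1 (fully open), so that 0 is half open; "x", "y", "z": the shift along the tool's x, y, z in mm; "turn": the turn about the tool's z in rad. In form: [{"hand": .., "x": .., "y": .., "z": .., "turn": ..}, ...]. A call has exactly 8 rows; each row is the pose to reach, as a shift and turn from the pose commanded when the call began, along the tool's axes at that moment; what a row does not reach only later rows make up. A row lasts 1/10 s, in which the tool goes at most 50 mm and 8.59 degrees, less where a joint would pass 70% of its speed; a pose out of reach is approached as far as the arm can. A call with a gripper value outside its range is refused whole. The fingers move at their own pace and stop on an object; "force" is the grip in N (left out, the last holds). Time passes only in rows, so rows that repeat a pose let the fingers close, or fill a call up. It gives the time, the measured TCP pose, the force and the opening at its end, in the units of the state.
- sensors.get_obs(): the state, without advancing time (a new reading comes with each control period).
- eyes.snapshot(name): name is "side" or "top" or "wrist"; returns a dict with "img" (480x640x3 uint8, red, green, blue), "fov_y" (degrees; the focal length in pixels is half the picture's height over the tangent of half this angle, whatever the lens; pixels are square), "cx", "cy" (the principal point, pixels), "extrinsics" (4x4, takes a point from camera to world coordinates); the wrist camera has in their place "hand_eye" (4x4, takes a point from camera to tool coordinates, whose origin is the TCP and whose axes are the tool frame's). Camera axes: x right, y down, z forward; pixel columns grow to the right and rows downward; lengths in mm; the calibration is good to about 2 mm. A picture is of the moment at which its call begins: read the wrist's pose just before it. There is no depth.
- order.sign_off(): hands the job in, once; it reports no verdict.
The state is a dict: "t": time; "q": joint angles; "dq": joint speeds; "tau": joint torques, N m; "position": TCP position; "tool_rot": TCP orientation; "contact_force": force on the tool from outside, world axes, zero at the start; "wrist_torque": the same for the moment, N m; "opening": finger opening in mm.
Only numpy, scipy, OpenCV 4.12 (cv2) and the standard library are available. Lean on these libraries where they do the work, as an engineer would, in place of code of your own. Each camera call takes 0.05 s, during which the arm holds its last target. There are 200 camera calls.

### The job

Stand the steel setting block on the bed of the gauging fixture, square and lengthwise between its jaw and its stop, and let go of it. Then turn only the small upper knob of the knob pair clockwise until the jaw has pushed the block home against the stop and holds it lightly, with about 11 N (never more than 25 N), and let go; the large ring under the knob is already set to size and must stay where it is, and the other things on the table are to be left alone.

Things in the scene. Friction and masses are not known exactly. Their poses are not given: they have to be found in the camera images.
- block_center (a point): Centre of the loose plain steel setting block, 25 x 75 x 50 mm (its own x, y, z), 0.45 to 0.8 kg, with three small round marks in its top; starts standing on the table, the top 50 mm up. x: across the 25 mm thickness (grasp here), y: along the 75 mm length, z: up.
- fixture: Gauging fixture, bolted down: grey base 110 x 280 x 12 mm (x, y, z). Blue gearbox 80 x 80 mm at its -y end (centre y = -90 mm, top z = 45 mm) carries the knobs; steel bed 50 mm wide, top z = 20 mm, runs along y to +144 mm. Origin on the table top, z up. Jaw (moves to +y) and stop stand on the bed's middle line x = 0. Bed, jaw and stop have no side fences.
- bed_middle (a point): Point on the top of the bed, on its middle line (axes as the fixture's): the block's place is with its centre over this point, its 75 mm length along the fixture's y. It then has 4 to 8 mm of room before each end. The stop, beyond it to +y, is a dark steel block 38 mm wide, 34 mm high on the bed; its face (to -y) is bolted down somewhere 41 to 45 mm from this point.
- jaw_face (a point): Middle of the unloaded jaw's brass face (looks to the fixture's +y), 36 mm above the table; the jaw is an aluminium block 34 mm wide, 15 mm thick, its top 51 mm above the table. Axes as the fixture's. The face rides on stiff springs in the jaw, which yield by 0.1 mm per newton of clamping force.
- knob_grip (a point): Point on the vertical axis of the upper, inner knob at the height to grip it, 88 mm above the table, 25 mm above the top of the outer ring. The knob is an upright aluminium bar 12 mm thick (its own x: grasp here), 38 mm long (y, with a red mark near its +y end), its top 97 mm above the table, on a thin disc 38 mm in diameter (64 to 67 mm). The axes turn with the knob.
- inner_knob (a joint): Angle of the inner knob, rad; it grows clockwise seen from above (starts near 0, stop at 3.5). The jaw advances 10 mm per rad, until the stop is felt after 0.85 to 1.4 rad. It stays where it is left: a brake gives about 0.26 N m in slow turning (less is felt just after a stop); each newton of clamping force adds about 0.010 N m (11 N: +0.11). Pushing the block to the stop takes 1 to 6 N.
- outer_ring (a joint): Angle of the outer ring, rad, clockwise from above positive; starts between -0.4 and 0.4 and must not be turned (it drives the small brass size pointer beside the bed, at the fixture's x = -40 mm, top 21 mm above the table). Independent of the inner knob, with a light drag of only about 0.05 N m, so that a fingertip rubbing on it takes it along.
- ring_mark (a point): Yellow mark on the upper face of the outer ring, 30 mm from the axis, 63 mm above the table. The ring is dark fluted steel, 66 mm in diameter, 47 to 63 mm above the table. The mark must not move by more than 4 mm.
- v_block: Loose steel V block, 40 x 45 x 36 mm, origin under its centre; leave alone.
- gear: Loose steel spur gear, 60 mm in diameter, 20 mm high, origin under its centre; leave alone.
- bracket_part: Loose bent bracket, 36 x 50 x 40 mm, origin under its centre; leave alone.
- tape_roll: Roll of tape lying flat, 68 mm in diameter, 18 mm high, origin under its centre; leave alone.
There are look-alikes about, which are no part of the job. What is shaped like the part that bears block_center but blue, pink or red is not meant.

How it is judged:
By the outcome, as a careful person would: the job done as asked, in the order asked, and still so for the second after the job is handed in, with the robot touching nothing.
It also fails if it takes over 72 s, if anything falls off the work surface, if the arm or the gripper's body presses on something with over 40 N, if the wrist force passes 120 N, or if a joint passes its speed limit or range.

## Working session

There is one attempt and no reset: what is moved stays moved. The work goes in short steps, Python scripts to look and compute and a tool call to move; the robot and the scene stay as the last step left them, time stands still between calls to the robot, and variables do not carry over. Pictures are saved under pics/ and viewed, about 8 in all and at most 12, crops included, and the job is handed in when it is done.

Besides the shell and the picture viewer there is one more tool, called by a JSON object that holds its "fn" and its "kwargs", one argument or row to a line. play_rows: Moves the arm, as the interface text tells. Its arguments: {"type":"object","properties":{"increments":{"type":"array"},"force":{"type":"number"}},"required":["increments"]}

```bash
mkdir -p pics
cat > h.py <<'E'
import numpy as np, cv2, json
from workcell import sensors, eyes, order
def snap(name, fn=None):
    o=sensors.get_obs(); s=eyes.snapshot(name)
    if name=='wrist':
        T=np.eye(4);T[:3,:3]=np.array(o['tool_rot']);T[:3,3]=o['position']
        s['E']=T@np.array(s['hand_eye'])
    else: s['E']=np.array(s['extrinsics'])
    s['f']=240/np.tan(np.radians(s['fov_y'])/2)
    if fn:
        cv2.imwrite('pics/'+fn+'.png',s['img'][:,:,::-1]); np.savez('pics/'+fn,img=s['img'],E=s['E'],f=s['f'],cx=s['cx'],cy=s['cy'])
    return s
def load(fn): return dict(np.load('pics/'+fn+'.npz'))
def cast(s,u,v,z):
    E=s['E'];d=E[:3,:3]@np.array([(u-s['cx'])/s['f'],(v-s['cy'])/s['f'],1]);c=E[:3,3]
    return c+d*(z-c[2])/d[2]
def proj(s,p):
    q=np.linalg.inv(s['E'])@np.append(p,1);return s['cx']+s['f']*q[0]/q[2],s['cy']+s['f']*q[1]/q[2]
E
python3 - <<'E'
from h import *
np.set_printoptions(precision=3,suppress=True)
for n in('top','side','wrist'):
    s=snap(n,n+'0'); print(n,s['f'],s['cx'],s['cy'],s['E'])
    if n=='wrist': print(s['hand_eye'])
o=sensors.get_obs()
for k in o: print(k,np.array(o[k]))
E
```

```text
top 599.3972049242963 320.8852748113295 239.56456072804 [[  -0.011   -0.994    0.112  323.68 ]
 [  -1.       0.011    0.      -2.361]
 [  -0.001   -0.112   -0.994 1849.215]
 [   0.       0.       0.       1.   ]]
side 466.07760908570975 318.65345397360966 239.37069258769566 [[   0.607   -0.444    0.659 -166.703]
 [  -0.795   -0.36     0.489 -538.916]
 [   0.021   -0.821   -0.571  674.408]
 [   0.       0.       0.       1.   ]]
wrist 384.1775757887036 320.4237250769243 238.31278309869924 [[  0.371   0.89    0.265 162.978]
 [  0.929  -0.356  -0.107 634.084]
 [ -0.001   0.286  -0.958 384.228]
 [  0.      0.      0.      1.   ]]
[[   1.      -0.001    0.001   -0.395]
 [   0.001    0.958    0.286  -83.667]
 [  -0.001   -0.286    0.958 -154.563]
 [   0.       0.       0.       1.   ]]
t 0.15
q [-72.008  36.047   2.202  86.98   -1.546  57.084  -1.145]
dq [ 0.082 -0.116  0.014 -0.236  0.036  0.016 -0.021]
tau [  0.002 -55.009   1.145 -18.682  -0.052   0.021   0.   ]
position [240.791 603.271 229.773]
tool_rot [[ 0.371  0.929 -0.001]
 [ 0.929 -0.371 -0.001]
 [-0.001  0.    -1.   ]]
contact_force [-0.247  0.735  0.096]
wrist_torque [-0.056  0.024 -0.012]
opening 94.24995742952349
```

View pics/top0.png

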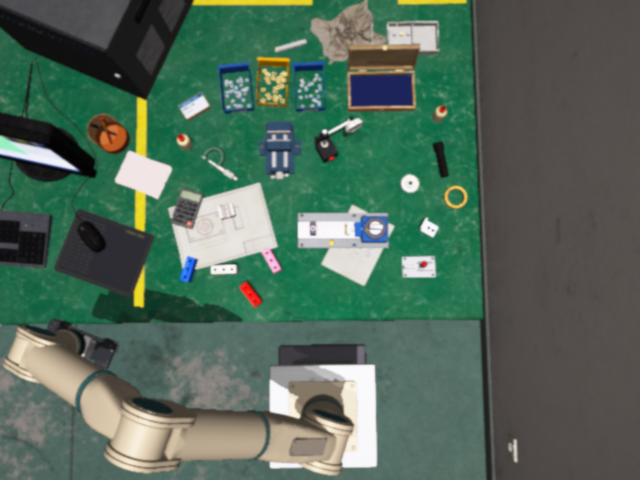

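View pics/side0.png

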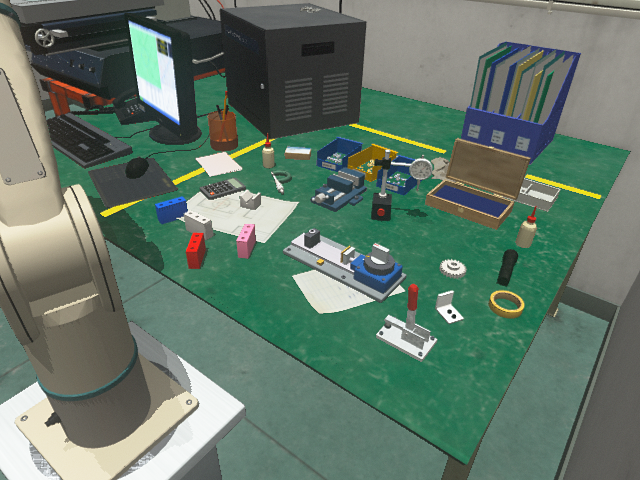

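The pictures show four look-alike blocks: blue at top (188,268), steel/white at (223,269), red at (250,293) and pink at (272,260). The steel one at (223,269) is the target. The fixture runs from column 297 to 390 at row 230, with its gearbox on the right, towards -y.

Run:
```python
from h import *
np.set_printoptions(precision=1,suppress=True)
s=load('top0')
for n,u,v,z in [('block',223,269,50),('blue',188,268,50),('red',250,293,50),('pink',272,260,50),('fixL',298,230,12),('fixR',390,230,12),('knob',375,229,97),('stop',313,228,54)]: print(n,cast(s,u,v,z),np.hypot(*cast(s,u,v,z)[:2]))
w=load('wrist0')
print(cast(w,320,240,50))
a=cv2.resize(s['img'][180:310,160:400],None,fx=3.2,fy=3.2,interpolation=cv2.INTER_CUBIC)
cv2.imwrite('pics/crop1.png',a[:,:,::-1])
```

```text
block [440.  292.9  50. ] 528.5655615628019
blue [444.1 398.1  50. ] 596.4487043753522
red [367.3 211.6  50. ] 423.85998544027217
pink [465.5 145.6  50. ] 487.77047880807214
fixL [560.6  68.2  12. ] 564.7367122156752
fixR [ 557.5 -216.    12. ] 597.9037157254423
knob [ 550.2 -162.    97. ] 573.506009366377
stop [560.8  21.3  54. ] 561.1865630880623
[256.7 595.9  50. ]
```

View pics/crop1.png

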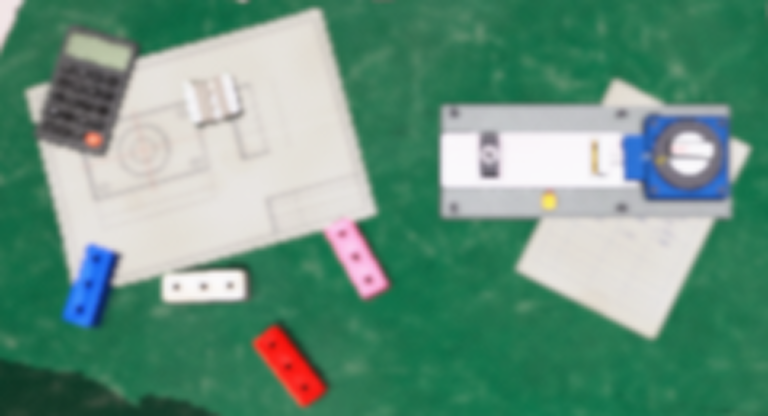

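The crop confirms that the white steel block lies along y at top (223,269), with three marks and no colour. I'll move above it now.

{"fn": "play_rows", "kwargs": {
  "increments": [
    {"hand": 1, "x": -27, "y": 37, "z": 5, "turn": 0.15},
    {"hand": 1, "x": -54, "y": 75, "z": 15, "turn": 0.3},
    {"hand": 1, "x": -80, "y": 112, "z": 25, "turn": 0.45},
    {"hand": 1, "x": -107, "y": 150, "z": 35, "turn": 0.6},
    {"hand": 1, "x": -134, "y": 187, "z": 45, "turn": 0.75},
    {"hand": 1, "x": -160, "y": 225, "z": 55, "turn": 0.9},
    {"hand": 1, "x": -187, "y": 262, "z": 65, "turn": 1.05},
    {"hand": 1, "x": -214, "y": 300, "z": 80, "turn": 1.19}
  ]
}}

```text
t: 0.95
position: [441.2, 292.6, 150.5]
tool_rot: [[1.0, -0.004, 0.001], [-0.004, -1.0, 0.001], [0.001, -0.001, -1.0]]
contact_force: [0.3, 1.3, -0.5]
opening: 94.1
```

{"fn": "play_rows", "kwargs": {
  "increments": [
    {"hand": 1},
    {"hand": 1},
    {"hand": 1},
    {"hand": 1},
    {"hand": 1},
    {"hand": 1},
    {"hand": 1},
    {"hand": 1}
  ]
}}

```text
schema error: expected keys hand, x, y, z, turn
```

```bash
cat >> h.py <<'E'
def delta(goal, o=None):
    o=o or sensors.get_obs(); return np.array(o['tool_rot']).T@(np.array(goal)-o['position'])
E
python3 - <<'E'
from h import *
np.set_printoptions(precision=3,suppress=True)
o=sensors.get_obs();print(o['position'],o['tool_rot'],o['q'],o['t'])
s=snap('wrist','w1')
E
```

```text
[441.186 292.554 150.503] [[ 1.    -0.004  0.001]
 [-0.004 -1.     0.001]
 [ 0.001 -0.001 -1.   ]] [-48.908  33.735  18.489 111.253 -16.813  37.525 -20.151] 0.95
```

View pics/w1.png

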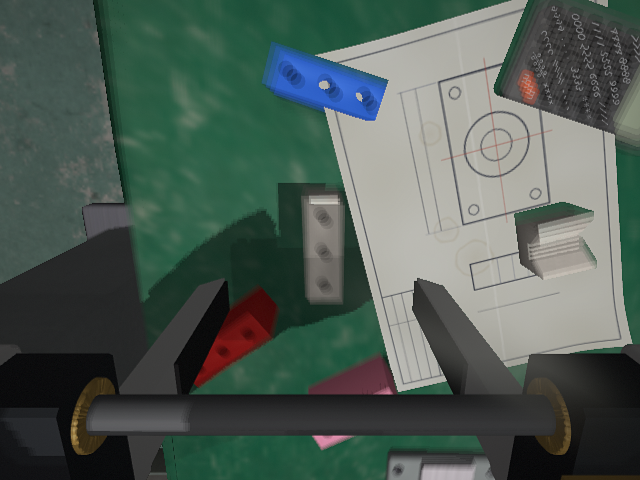

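The steel block's top spans about u 304–343, v 205–303, with its marks at (323,216), (322,250) and (323,284). The red and blue blocks are clear of the fingers.

Run:
```python
from h import *
np.set_printoptions(precision=2,suppress=True)
s=load('w1'); im=s['img']; hsv=cv2.cvtColor(im,cv2.COLOR_RGB2HSV)
r=im[195:312,290:358]; h=hsv[195:312,290:358]
print(r[::9,::6].max(2)); print(h[::9,::6,1])
m=((h[:,:,1]<50)&(h[:,:,2]>85)&(h[:,:,2]<180)).astype(np.uint8)
m=cv2.morphologyEx(m,cv2.MORPH_OPEN,np.ones((5,5)))
c=max(cv2.findContours(m,0,2)[0],key=cv2.contourArea)
print(cv2.contourArea(c),cv2.boundingRect(c))
b=cv2.boxPoints(cv2.minAreaRect(c))+[290,195]
P=np.array([cast(s,u,v,50) for u,v in b]);print(b,P,P.mean(0),[np.linalg.norm(P[i]-P[i-1]) for i in range(4)])
for u,v in [(323,216),(322,250),(323,284)]: print(cast(s,u,v,50))
```

```text
[[ 53  51  62  69  98 113 115 125  59  52 181 109]
 [ 54  51  83 118 146 146 148 146 139  59 183 183]
 [ 57  52  79 120 126 107  95 130 116  80  67 183]
 [ 53  52  75 118 141 103 110 118 117  79  58 183]
 [ 53  52  65 118 136 143 137 130 117  73  55 193]
 [ 53  56  55 117 135 132 131 129 116  66  55  52]
 [ 45  46  46 118 127  99  87 126 120  52  47  49]
 [ 43  45  45  97 116 108  90  97 103  52  48  47]
 [ 46  45  45  97 119 116 112 107 107  48  50  50]
 [ 44  44  44  97 116 103 110 106 107  47  50  52]
 [ 44  43  43  96 115  81  72 108 107  49  52  54]
 [ 46  43  43  94 110 114 106 108 106  52  54  55]
 [ 43  45  44  42  63  63  64  64  68  48  51  54]]
[[111 110  45  22  21  20  22  20  17 113  14   9]
 [ 99 110  25  19  10  17  14  16  22  52  13  13]
 [ 94 118  26  21  22  24  21  22  20  26  49  13]
 [111 123  24  19  22  22  21  19  20  29  92  13]
 [115 127  55  22  21  21  20  22  20  24 102  12]
 [115 109  97  17  21  21  21  24  20  50  97 108]
 [125 116 105  19  22  21  23  20  19  74  98  94]
 [130 136 119  18  20  21  20  21  20  78 101  87]
 [127 119 113  18  21  22  23  24  21  90  97  87]
 [122 127 127  18  22  20  23  22  21  98  92  78]
 [122 130 130  19  22  19  18  21  21  88  83  76]
 [111 130 136  19  21  20  24  21  22  88  76  74]
 [142 130 133 134  32  28  28  24  30 101  85  85]]
3499.0 (14, 0, 39, 105)
[[304. 195.]
 [342. 195.]
 [342. 299.]
 [304. 299.]] [[430.32 330.43  50.  ]
 [455.79 330.3   50.  ]
 [456.63 254.    50.  ]
 [429.02 254.14  50.  ]] [442.94 292.22  50.  ] [np.float64(76.2995868987551), np.float64(25.471969227769545), np.float64(76.30951732945121), np.float64(27.619609812647663)]
[443.01 315.93  50.  ]
[442.24 291.56  50.  ]
[442.86 265.86  50.  ]
```

{"fn": "play_rows", "kwargs": {
  "increments": [
    {"hand": 1, "x": 1.6, "y": 1.2, "z": 15, "turn": 0},
    {"hand": 1, "x": 1.6, "y": 1.2, "z": 35, "turn": 0},
    {"hand": 1, "x": 1.6, "y": 1.2, "z": 60, "turn": 0},
    {"hand": 1, "x": 1.6, "y": 1.2, "z": 85, "turn": 0},
    {"hand": 1, "x": 1.6, "y": 1.2, "z": 103, "turn": 0},
    {"hand": 1, "x": 1.6, "y": 1.2, "z": 112, "turn": 0},
    {"hand": 0.2, "x": 1.6, "y": 1.2, "z": 112, "turn": 0},
    {"hand": -0.2, "x": 1.6, "y": 1.2, "z": 112, "turn": 0}
  ],
  "force": 40
}}

```text
t: 1.8
position: [442.1, 292.8, 38.9]
tool_rot: [[1.0, 0.001, 0.0], [0.001, -1.0, 0.0], [0.0, -0.0, -1.0]]
contact_force: [0.2, -0.7, -0.8]
opening: 81.5
```

{"fn": "play_rows", "kwargs": {
  "increments": [
    {"hand": -1, "x": 0, "y": 0, "z": 0, "turn": 0},
    {"hand": -1, "x": 0, "y": 0, "z": 0, "turn": 0},
    {"hand": -1, "x": 0, "y": 0, "z": 0, "turn": 0},
    {"hand": -1, "x": 0, "y": 0, "z": 0, "turn": 0},
    {"hand": -1, "x": 0, "y": 0, "z": 0, "turn": 0},
    {"hand": -1, "x": 0, "y": 0, "z": 0, "turn": 0},
    {"hand": -1, "x": 0, "y": 0, "z": 0, "turn": 0},
    {"hand": -1, "x": 0, "y": 0, "z": 0, "turn": 0}
  ]
}}

```text
t: 2.6
position: [441.5, 292.5, 38.5]
tool_rot: [[1.0, 0.001, -0.001], [0.001, -1.0, -0.0], [-0.001, 0.0, -1.0]]
contact_force: [-1.8, -0.4, 1.1]
opening: 25.0
```

{"fn": "play_rows", "kwargs": {
  "increments": [
    {"hand": -1, "x": 0, "y": 0, "z": -10, "turn": 0},
    {"hand": -1, "x": 0, "y": 0, "z": -30, "turn": 0},
    {"hand": -1, "x": 0, "y": 0, "z": -60, "turn": 0},
    {"hand": -1, "x": 0, "y": 0, "z": -90, "turn": 0},
    {"hand": -1, "x": 0, "y": 0, "z": -120, "turn": 0},
    {"hand": -1, "x": 0, "y": 0, "z": -150, "turn": 0},
    {"hand": -1, "x": 0, "y": 0, "z": -170, "turn": 0},
    {"hand": -1, "x": 0, "y": 0, "z": -180, "turn": 0}
  ]
}}

```text
t: 3.4
position: [442.1, 292.6, 220.3]
tool_rot: [[1.0, 0.001, 0.002], [0.001, -1.0, 0.001], [0.002, -0.001, -1.0]]
contact_force: [0.2, 0.5, -5.8]
opening: 24.9
```

{"fn": "play_rows", "kwargs": {
  "increments": [
    {"hand": -1, "x": 3, "y": 10, "z": 0, "turn": 0},
    {"hand": -1, "x": 9, "y": 30, "z": 0, "turn": 0},
    {"hand": -1, "x": 18, "y": 60, "z": 0, "turn": 0},
    {"hand": -1, "x": 29, "y": 95, "z": 0, "turn": 0},
    {"hand": -1, "x": 40, "y": 130, "z": 0, "turn": 0},
    {"hand": -1, "x": 51, "y": 167, "z": 0, "turn": 0},
    {"hand": -1, "x": 62, "y": 204, "z": 0, "turn": 0},
    {"hand": -1, "x": 73, "y": 240, "z": 0, "turn": 0}
  ]
}}

```text
t: 4.2
position: [513.9, 49.8, 216.9]
tool_rot: [[1.0, 0.0, -0.003], [0.0, -1.0, -0.001], [-0.003, 0.001, -1.0]]
contact_force: [0.5, 0.0, -4.3]
opening: 24.8
```

{"fn": "play_rows", "kwargs": {
  "increments": [
    {"hand": -1, "x": 11, "y": 35, "z": 5, "turn": 0},
    {"hand": -1, "x": 20, "y": 65, "z": 10, "turn": 0},
    {"hand": -1, "x": 29, "y": 95, "z": 18, "turn": 0},
    {"hand": -1, "x": 37, "y": 120, "z": 26, "turn": 0},
    {"hand": -1, "x": 42, "y": 138, "z": 32, "turn": 0},
    {"hand": -1, "x": 45, "y": 147, "z": 35, "turn": 0},
    {"hand": -1, "x": 45, "y": 147, "z": 35, "turn": 0},
    {"hand": -1, "x": 45, "y": 147, "z": 35, "turn": 0}
  ]
}}

```text
t: 5.0
position: [559.5, -93.4, 182.8]
tool_rot: [[1.0, 0.001, -0.002], [0.001, -1.0, 0.001], [-0.002, -0.001, -1.0]]
contact_force: [1.0, 0.3, -4.6]
opening: 24.6
```

Run:
```python
from h import *
np.set_printoptions(precision=3,suppress=True)
o=sensors.get_obs();print(o['position'],o['tool_rot'],o['q'],o['t'],o['contact_force'])
s=snap('wrist','w2')
```

```text
[559.456 -93.363 182.83 ] [[ 1.     0.001 -0.002]
 [ 0.001 -1.     0.001]
 [-0.002 -0.001 -1.   ]] [ -6.058  33.901  19.717 103.632 -15.439  45.221  21.622] 5.0 [ 0.992  0.302 -4.565]
```

View pics/w2.png

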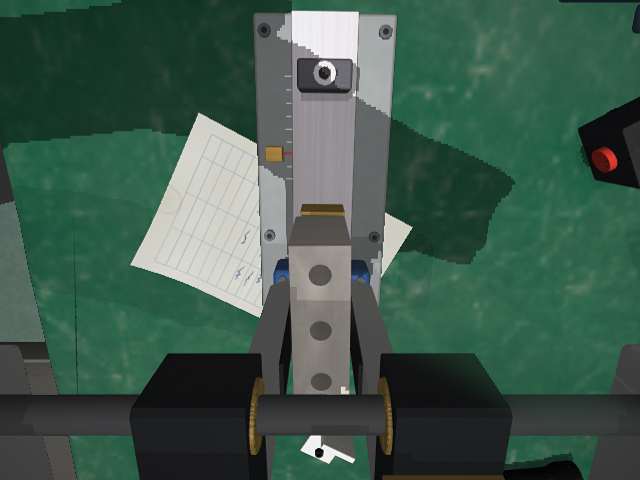

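The view is clear. The stop's top is at u 298–352 with its near edge at about v 87, and the jaw's brass strip is at u 301–344, v 206–214. The base's far corners are at (254,15) and (397,15). The held block's marks are at (320,275), (320,331) and (320,381).

Run:
```python
from h import *
np.set_printoptions(precision=1,suppress=True,linewidth=180)
s=load('w2'); im=s['img']
g=cv2.cvtColor(im,cv2.COLOR_RGB2GRAY).astype(int)
print('stop col profile v75-102',g[75:103,310],g[75:103,340])
print('brass v198-222'); 
for u in(308,322,338): print(im[198:222,u].tolist())
for v in (20,30,45,110,140,170,190): print(v,'L',g[v,248:300:1].tolist(),'R',g[v,350:402].tolist())
```

```text
stop col profile v75-102 [ 64  64  62  63  62  64  61  61  61  62  64  61  54  46  31  30  26  52 112 123 121 120 121 121 119 123 142 147] [111 112 111 111 112 113 110 109 110 114 116 115 102  81  48  27  27  38  85 126 123 121 121 122 122 125 143 147]
brass v198-222
[[147, 143, 146], [148, 143, 147], [147, 142, 146], [148, 143, 147], [150, 145, 149], [142, 138, 141], [74, 60, 35], [72, 57, 29], [73, 58, 31], [74, 59, 32], [74, 59, 32], [75, 60, 31], [70, 55, 29], [95, 74, 38], [167, 131, 67], [158, 123, 63], [144, 113, 59], [72, 68, 58], [74, 74, 73], [77, 74, 70], [77, 74, 70], [77, 74, 70], [78, 76, 72], [79, 76, 73]]
[[147, 142, 145], [147, 142, 146], [146, 141, 145], [147, 142, 146], [148, 143, 148], [143, 138, 143], [80, 67, 47], [71, 57, 29], [73, 58, 31], [73, 58, 31], [75, 60, 33], [74, 59, 30], [69, 55, 30], [79, 63, 34], [132, 104, 54], [137, 107, 55], [129, 102, 53], [85, 74, 55], [75, 74, 73], [79, 76, 71], [80, 76, 74], [81, 78, 75], [80, 77, 74], [82, 77, 74]]
[[149, 143, 148], [149, 143, 148], [148, 142, 148], [148, 143, 149], [150, 145, 150], [145, 140, 143], [94, 84
[... 2953 characters left out ...]
 101, 100, 102, 101, 101, 101, 101, 101, 100, 100, 101, 101, 101, 101, 102, 101, 102, 102, 101, 101, 101, 101, 100, 100, 101, 100, 97, 89, 81, 45, 46, 47, 46, 46, 46, 46, 47, 48, 49, 49, 51, 52, 52]
190 L [211, 210, 205, 183, 205, 212, 211, 210, 210, 212, 211, 131, 146, 169, 169, 169, 169, 169, 169, 169, 169, 169, 169, 169, 169, 169, 167, 167, 166, 167, 166, 166, 167, 166, 167, 170, 171, 156, 92, 96, 96, 96, 98, 96, 81, 128, 143, 141, 141, 140, 142, 143] R [151, 152, 110, 99, 99, 100, 100, 101, 100, 101, 100, 100, 99, 101, 100, 100, 100, 100, 100, 101, 101, 101, 101, 101, 101, 102, 101, 101, 101, 101, 102, 102, 102, 103, 98, 90, 70, 53, 54, 54, 56, 54, 56, 55, 55, 53, 52, 51, 50, 50, 48, 49]
```

Run:
```python
from h import *
s=load('w2'); im=s['img']
a=cv2.resize(im[5:245,240:410],None,fx=2.5,fy=2.5,interpolation=cv2.INTER_CUBIC)
b=cv2.resize(im[230:470,240:410],None,fx=2.5,fy=2.5,interpolation=cv2.INTER_CUBIC)
cv2.imwrite('pics/crop2.png',np.hstack([a[:600,:398],b[:600,:398]])[:,:,::-1])
```

```text
(no output)
```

View pics/crop2.png

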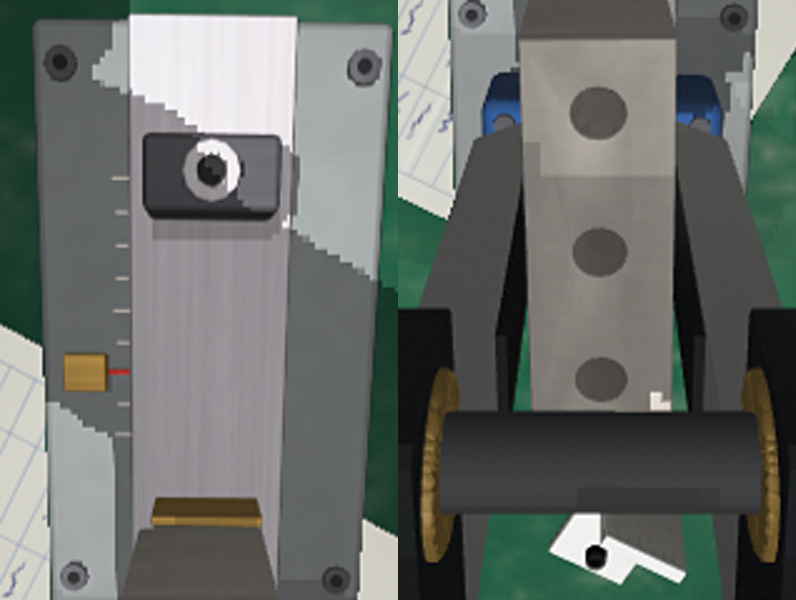

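Run:
```python
from h import *
np.set_printoptions(precision=2,suppress=True,linewidth=180)
s=load('w2')
L=[(20,291.8),(30,291.6),(110,292.6),(140,292.7),(170,292.8),(190,292.9)]
R=[(20,358.2),(30,357.8),(45,357),(110,354.7),(140,353.7),(170,352.8),(190,352.0)]
for v,u in L: print('L',cast(s,u,v,20))
for v,u in R: print('R',cast(s,u,v,20))
a=np.array([cast(s,u,v,20) for v,u in L]);b=np.array([cast(s,u,v,20) for v,u in R])
fa=np.polyfit(a[:,1],a[:,0],1);fb=np.polyfit(b[:,1],b[:,0],1);print(fa,fb,'angle',np.degrees(np.arctan(fa[0])),np.degrees(np.arctan(fb[0])))
print('mid x at y=-20',(np.polyval(fa,-20)+np.polyval(fb,-20))/2)
print('stop top edge',cast(s,325,87.7,54),'bot',cast(s,325,92.6,20))
print('jaw top',cast(s,322.5,211.5,51),cast(s,322.5,211.5,50),'bot',cast(s,322.5,203.8,22),cast(s,322.5,203.8,24))
print('base far edge',cast(s,320,15,12),'jaw corners',cast(s,301,205,22),cast(s,344.5,205,22))
# held block: top z
o=182.83
zt=o+ (50-38.5)
for u,v in [(320,275),(320.5,331),(320.5,381)]: print('mark',cast(s,u,v,zt))
print('far edge top', cast(s,320,245.5,zt),cast(s,291,246,zt),cast(s,351,246,zt),cast(s,292.5,380,zt),cast(s,349,380,zt))
```

```text
L [537.73  63.7   20.  ]
L [537.44  57.07  20.  ]
L [537.07   0.68  20.  ]
L [536.71 -22.13  20.  ]
L [536.32 -45.95  20.  ]
L [536.08 -62.42  20.  ]
R [586.71  63.72  20.  ]
R [586.6   57.09  20.  ]
R [586.29  46.98  20.  ]
R [585.78   0.72  20.  ]
R [585.58 -22.09  20.  ]
R [585.45 -45.9   20.  ]
R [585.19 -62.36  20.  ]
[  0.01 536.91] [  0.01 585.88] angle 0.6879450558218639 0.6532669489286971
mid x at y=-20 561.1600155677081
stop top edge [562.12  14.13  54.  ] bot [562.43  13.5   20.  ]
jaw top [560.62 -73.76  51.  ] [560.62 -73.99  50.  ] bot [560.7  -73.64  22.  ] [560.7  -73.24  24.  ]
base far edge [558.5   68.93  12.  ] jaw corners [542.75 -74.68  22.  ] [579.07 -74.63  22.  ]
mark [559.17 -67.89 194.33]
mark [559.4  -93.06 194.33]
mark [ 559.42 -117.59  194.33]
far edge top [559.17 -55.52 194.33] [547.83 -55.74 194.33] [571.29 -55.7  194.33] [ 547.2  -117.11  194.33] [ 571.85 -117.05  194.33]
```

{"fn": "play_rows", "kwargs": {
  "increments": [
    {"hand": -1, "x": 0.3, "y": -10, "z": 0, "turn": 0.003},
    {"hand": -1, "x": 0.8, "y": -30, "z": 10, "turn": 0.006},
    {"hand": -1, "x": 1.3, "y": -50, "z": 25, "turn": 0.01},
    {"hand": -1, "x": 1.6, "y": -61, "z": 45, "turn": 0.012},
    {"hand": -1, "x": 1.6, "y": -63, "z": 65, "turn": 0.012},
    {"hand": -1, "x": 1.6, "y": -63, "z": 78, "turn": 0.012},
    {"hand": -1, "x": 1.6, "y": -63, "z": 84, "turn": 0.012},
    {"hand": -1, "x": 1.6, "y": -63, "z": 84, "turn": 0.012}
  ]
}}

```text
t: 5.85
position: [561.5, -31.3, 99.1]
tool_rot: [[1.0, -0.011, -0.001], [-0.011, -1.0, -0.0], [-0.001, 0.0, -1.0]]
contact_force: [-0.2, -0.5, -4.7]
opening: 24.6
```

Run:
```python
from h import *
np.set_printoptions(precision=3,suppress=True)
o=sensors.get_obs();print(o['position'],o['tool_rot'],o['q'],o['t'],o['contact_force'],o['wrist_torque'])
s=snap('wrist','w3')
a=cv2.resize(s['img'][100:460,180:460],None,fx=1.66,fy=1.66,interpolation=cv2.INTER_CUBIC)
cv2.imwrite('pics/crop3.png',a[:,:,::-1])
```

```text
[561.482 -31.276  99.111] [[ 1.    -0.011 -0.001]
 [-0.011 -1.    -0.   ]
 [-0.001  0.    -1.   ]] [-10.394  40.361  16.757 108.019 -19.276  34.419  17.996] 5.85 [-0.235 -0.49  -4.714] [-0.06   0.119  0.003]
```

View pics/crop3.png

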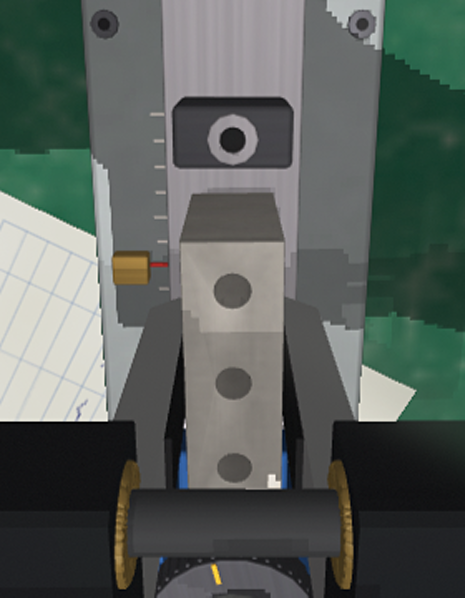

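The held block sits behind the stop and is square with the bed. In the crop the stop's face edge is at v 167, the block's lower front edge at v 193 and its upper front edge at v 241. The ring's yellow mark shows at the bottom, at (215,575).

Run:
```python
from h import *
np.set_printoptions(precision=2,suppress=True)
s=load('w3');k=1/1.66
c=lambda u,v,z:cast(s,180+u*k,100+v*k,z)
zb=99.1-38.5
print('stop',c(232,167,54),'blk bot',c(237,193,zb),'blk top',c(232,241,zb+50),'bl',c(190,193,zb),c(275,193,zb))
print('bed',c(165,180,20),c(300,180,20),'marks',c(232,291,zb+50),c(234,383,zb+50),c(234,467,zb+50))
```

```text
stop [561.48  13.4   54.  ] blk bot [562.97   6.48  60.6 ] blk top [561.57   6.73 110.6 ] bl [548.37   6.64  60.6 ] [574.77   6.34  60.6 ]
bed [536.21   2.17  20.  ] [586.65   1.6   20.  ] marks [561.41  -5.91 110.6 ] [561.62 -30.83 110.6 ] [561.34 -55.69 110.6 ]
```

{"fn": "play_rows", "kwargs": {
  "increments": [
    {"hand": -1, "x": 0, "y": -0.7, "z": 8, "turn": 0},
    {"hand": -1, "x": 0, "y": -0.7, "z": 18, "turn": 0},
    {"hand": -1, "x": 0, "y": -0.7, "z": 27, "turn": 0},
    {"hand": -1, "x": 0, "y": -0.7, "z": 33, "turn": 0},
    {"hand": -1, "x": 0, "y": -0.7, "z": 36, "turn": 0},
    {"hand": -1, "x": 0, "y": -0.7, "z": 38, "turn": 0},
    {"hand": -1, "x": 0, "y": -0.7, "z": 38, "turn": 0},
    {"hand": -1, "x": 0, "y": -0.7, "z": 38, "turn": 0}
  ]
}}

```text
t: 6.7
position: [562.0, -30.7, 61.6]
tool_rot: [[1.0, -0.011, 0.0], [-0.011, -1.0, -0.0], [0.0, 0.0, -1.0]]
contact_force: [-0.4, -0.4, -5.3]
opening: 24.8
```

{"fn": "play_rows", "kwargs": {
  "increments": [
    {"hand": -1, "x": 0, "y": 0, "z": 0.5, "turn": 0},
    {"hand": -1, "x": 0, "y": 0, "z": 1, "turn": 0},
    {"hand": -1, "x": 0, "y": 0, "z": 1.5, "turn": 0},
    {"hand": -1, "x": 0, "y": 0, "z": 1.7, "turn": 0},
    {"hand": -1, "x": 0, "y": 0, "z": 1.7, "turn": 0},
    {"hand": -1, "x": 0, "y": 0, "z": 1.7, "turn": 0},
    {"hand": -1, "x": 0, "y": 0, "z": 1.7, "turn": 0},
    {"hand": -1, "x": 0, "y": 0, "z": 1.7, "turn": 0}
  ]
}}

```text
t: 7.5
position: [561.8, -30.7, 59.8]
tool_rot: [[1.0, -0.011, -0.0], [-0.011, -1.0, 0.0], [-0.0, -0.0, -1.0]]
contact_force: [-0.1, 0.7, -6.0]
opening: 24.9
```

{"fn": "play_rows", "kwargs": {
  "increments": [
    {"hand": -1, "x": 0, "y": 0, "z": 0.3, "turn": 0},
    {"hand": -1, "x": 0, "y": 0, "z": 0.6, "turn": 0},
    {"hand": -1, "x": 0, "y": 0, "z": 0.9, "turn": 0},
    {"hand": -1, "x": 0, "y": 0, "z": 1.2, "turn": 0},
    {"hand": -1, "x": 0, "y": 0, "z": 1.2, "turn": 0},
    {"hand": -1, "x": 0, "y": 0, "z": 1.2, "turn": 0},
    {"hand": -1, "x": 0, "y": 0, "z": 1.2, "turn": 0},
    {"hand": -1, "x": 0, "y": 0, "z": 1.2, "turn": 0}
  ]
}}

```text
t: 8.3
position: [561.8, -30.6, 58.6]
tool_rot: [[1.0, -0.011, -0.0], [-0.011, -1.0, -0.0], [-0.0, 0.0, -1.0]]
contact_force: [-0.5, 1.0, -5.3]
opening: 24.6
```

{"fn": "play_rows", "kwargs": {
  "increments": [
    {"hand": -1, "x": 0, "y": 0, "z": 0.2, "turn": 0},
    {"hand": -1, "x": 0, "y": 0, "z": 0.4, "turn": 0},
    {"hand": -1, "x": 0, "y": 0, "z": 0.6, "turn": 0},
    {"hand": -1, "x": 0, "y": 0, "z": 0.8, "turn": 0},
    {"hand": -1, "x": 0, "y": 0, "z": 0.8, "turn": 0},
    {"hand": -1, "x": 0, "y": 0, "z": 0.8, "turn": 0},
    {"hand": -1, "x": 0, "y": 0, "z": 0.8, "turn": 0},
    {"hand": -1, "x": 0, "y": 0, "z": 0.8, "turn": 0}
  ]
}}

```text
t: 9.1
position: [561.8, -30.7, 58.4]
tool_rot: [[1.0, -0.011, 0.0], [-0.011, -1.0, 0.0], [0.0, -0.0, -1.0]]
contact_force: [-2.5, 0.8, 5.3]
opening: 24.9
```

{"fn": "play_rows", "kwargs": {
  "increments": [
    {"hand": -0.4, "x": 0, "y": 0, "z": 0, "turn": 0},
    {"hand": -0.4, "x": 0, "y": 0, "z": 0, "turn": 0},
    {"hand": -0.3, "x": 0, "y": 0, "z": 0, "turn": 0},
    {"hand": -0.2, "x": 0, "y": 0, "z": 0, "turn": 0},
    {"hand": -0.1, "x": 0, "y": 0, "z": 0, "turn": 0},
    {"hand": 0, "x": 0, "y": 0, "z": 0, "turn": 0},
    {"hand": 0, "x": 0, "y": 0, "z": -3, "turn": 0},
    {"hand": 0, "x": 0, "y": 0, "z": -10, "turn": 0}
  ]
}}

```text
t: 9.9
position: [561.3, -30.6, 67.7]
tool_rot: [[1.0, -0.011, -0.001], [-0.011, -1.0, 0.0], [-0.001, -0.0, -1.0]]
contact_force: [0.4, 0.3, -0.0]
opening: 46.6
```

{"fn": "play_rows", "kwargs": {
  "increments": [
    {"hand": 0, "x": 0, "y": 0, "z": -20, "turn": 0},
    {"hand": 0, "x": 0, "y": 0, "z": -45, "turn": 0},
    {"hand": 0, "x": 0, "y": 0, "z": -75, "turn": 0},
    {"hand": 0, "x": 0, "y": 20, "z": -110, "turn": 0},
    {"hand": 0.2, "x": 0, "y": 45, "z": -125, "turn": 0},
    {"hand": 0.2, "x": 0, "y": 70, "z": -130, "turn": 0},
    {"hand": 0.2, "x": 0, "y": 80, "z": -130, "turn": 0},
    {"hand": 0.2, "x": 0, "y": 80, "z": -130, "turn": 0}
  ]
}}

```text
t: 10.7
position: [560.5, -112.1, 198.0]
tool_rot: [[1.0, -0.014, 0.0], [-0.014, -1.0, -0.0], [0.0, 0.0, -1.0]]
contact_force: [-0.4, 0.1, -0.3]
opening: 56.5
```

Run:
```python
from h import *
np.set_printoptions(precision=3,suppress=True)
o=sensors.get_obs();print(o['position'],o['tool_rot'],o['q'],o['t'],o['contact_force'],o['opening'])
s=snap('wrist','w4')
```

```text
[ 560.471 -112.123  197.978] [[ 1.    -0.014  0.   ]
 [-0.014 -1.    -0.   ]
 [ 0.     0.    -1.   ]] [ -4.798  33.128  20.615 102.23  -15.135  47.351  22.27 ] 10.7 [-0.431  0.101 -0.292] 56.51607021742657
```

View pics/w4.png

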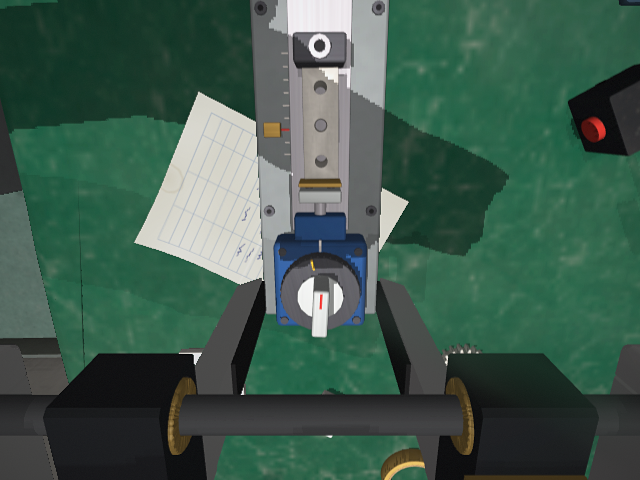

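The block stands straight on the bed between the jaw (brass at v 185) and the stop (v 65). The knob bar's top spans u 312–329, v 290–337, with its red mark at (321,300). The ring's yellow mark is at (312,265).

Run:
```python
from h import *
np.set_printoptions(precision=2,suppress=True,linewidth=220)
s=load('w4'); im=s['img']
g=cv2.cvtColor(im,cv2.COLOR_RGB2GRAY).astype(int); hsv=cv2.cvtColor(im,cv2.COLOR_RGB2HSV).astype(int)
for v in range(284,342,4): print(v,g[v,304:336].tolist())
r=(im[:,:,0]>120)&(im[:,:,1]<80)&(im[:,:,2]<90); r[:285]=0;r[315:]=0;r[:,:300]=0;r[:,340:]=0
ys,xs=np.nonzero(r);print('red',xs.mean(),ys.mean(),len(xs),xs.min(),xs.max(),ys.min(),ys.max(),cast(s,xs.mean(),ys.mean(),97))
y=(im[:,:,0]>140)&(im[:,:,2]<90)&(im[:,:,1]>110);y[:255]=0;y[275:]=0;y[:,:300]=0;y[:,330:]=0
ys,xs=np.nonzero(y);print('yel',xs.mean(),ys.mean(),len(xs),cast(s,xs.mean(),ys.mean(),63))
for p in [(314,291),(329,291),(327,336),(312,336)]: print(cast(s,*p,97))
```

```text
284 [245, 244, 244, 244, 244, 244, 244, 246, 249, 197, 76, 78, 75, 76, 76, 77, 76, 77, 77, 77, 77, 77, 77, 75, 77, 130, 145, 140, 136, 147, 247, 242]
288 [243, 243, 243, 243, 244, 243, 243, 246, 249, 160, 75, 72, 74, 75, 75, 75, 75, 76, 76, 76, 77, 77, 76, 76, 74, 112, 145, 139, 135, 148, 252, 245]
292 [243, 243, 242, 243, 243, 243, 243, 246, 248, 137, 187, 199, 202, 196, 193, 194, 192, 191, 188, 187, 183, 180, 177, 166, 144, 105, 144, 137, 135, 148, 252, 244]
296 [242, 242, 242, 242, 243, 242, 243, 244, 246, 145, 215, 238, 239, 236, 240, 247, 123, 115, 174, 243, 237, 235, 238, 221, 180, 103, 141, 136, 135, 148, 251, 243]
300 [242, 242, 241, 241, 241, 242, 243, 244, 229, 162, 219, 240, 238, 236, 240, 242, 105, 122, 207, 240, 235, 234, 238, 211, 166, 116, 139, 136, 135, 149, 251, 243]
304 [241, 241, 240, 241, 241, 241, 243, 244, 207, 183, 222, 241, 236, 236, 241, 215, 105, 125, 230, 237, 233, 235, 237, 198, 143, 133, 136, 135, 136, 149, 250, 243]
308 [241, 240, 240, 240, 241, 241, 243, 244, 174, 197, 225, 240, 235, 236, 240, 179, 125, 141, 240, 234, 233, 234, 232, 187, 115, 139, 136, 
[... 751 characters left out ...]
 87, 91, 91, 91, 91, 86, 81, 77, 75]
332 [79, 75, 75, 74, 73, 71, 69, 90, 211, 225, 235, 229, 230, 231, 231, 230, 227, 224, 224, 227, 230, 215, 185, 64, 74, 75, 76, 76, 77, 76, 76, 77]
336 [77, 75, 75, 73, 71, 71, 69, 70, 118, 173, 180, 182, 183, 194, 195, 195, 194, 196, 198, 203, 207, 178, 115, 75, 77, 80, 81, 81, 83, 82, 82, 79]
340 [86, 85, 81, 77, 75, 70, 70, 71, 72, 71, 71, 75, 74, 75, 76, 78, 82, 85, 87, 91, 89, 86, 84, 81, 79, 81, 82, 83, 85, 82, 80, 77]
red 320.44 300.84 25 320 321 295 308 [ 559.76 -152.43   97.  ]
yel 312.22727272727275 265.54545454545456 22 [ 553.36 -137.72   63.  ]
[ 555.21 -144.56   97.  ]
[ 566.06 -144.72   97.  ]
[ 564.26 -181.46   97.  ]
[ 553.  -181.3   97. ]
```

Run:
```python
from h import *
np.set_printoptions(precision=2,suppress=True,linewidth=220)
s=load('w4'); im=s['img']; hsv=cv2.cvtColor(im,cv2.COLOR_RGB2HSV)
# ring top at z=63: world-rectified map, 0.5 mm/px around (559.5,-163)
for z,lab in((63,'ring'),(67,'disc'),(97,'bar')):
    n=180; X,Y=np.meshgrid(514.5+.5*np.arange(n),-118+(-.5)*np.arange(n))
    uv=np.array([proj(s,(x,y,z)) for x,y in zip(X.ravel(),Y.ravel())],np.float32)
    w=cv2.remap(im,uv[:,0].reshape(n,n),uv[:,1].reshape(n,n),1)
    h=cv2.cvtColor(w,cv2.COLOR_RGB2HSV)
    m={'ring':(h[...,1]<80),'disc':(h[...,1]<40)&(h[...,2]>225),'bar':(h[...,2]>180)&(h[...,2]<246)&(h[...,1]<40)}[lab].astype(np.uint8)
    m=cv2.morphologyEx(m,cv2.MORPH_OPEN,np.ones((3,3)))
    c=max(cv2.findContours(m,0,2)[0],key=cv2.contourArea)
    (a,b),r=cv2.minEnclosingCircle(c);x0,y0,ww,hh=cv2.boundingRect(c)
    print(lab,514.5+.5*a,-118-.5*b,r*.5,'bbox x',514.5+.5*x0,514.5+.5*(x0+ww),'y',-118-.5*y0,-118-.5*(y0+hh))
    cv2.imwrite('pics/r_%s.png'%lab,cv2.resize(w,(400,400))[:,:,::-1])
    if lab=='ring': A=w
    if lab=='bar': B=w
cv2.imwrite('pics/rect.png',np.hstack([cv2.resize(A,(400,400)),cv2.resize(B,(400,400))])[:,:,::-1])
```

```text
ring 560.5 -160.5 42.547080993652344 bbox x 526.5 592.5 y -118.0 -203.5
disc 558.5 -179.25 19.54007339477539 bbox x 553.0 565.0 y -160.0 -198.5
bar 557.0 -159.25 22.91974639892578 bbox x 543.5 565.5 y -137.0 -182.0
```

View pics/rect.png

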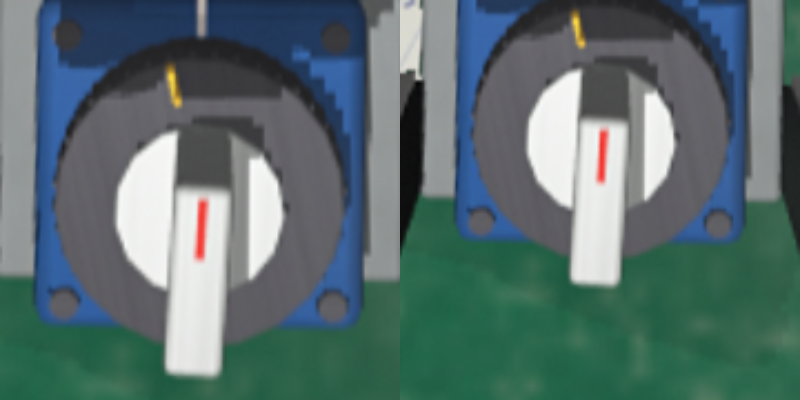

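The rectified view gives the knob axis at about (559.6, -163), with the bar about 3.7° clockwise of world y. That is a turn of about 0.05 rad from the tool's present yaw. The ring width comes out at 65.3 mm, as it should.

{"fn": "play_rows", "kwargs": {
  "increments": [
    {"hand": 0.1, "x": 0, "y": 15, "z": 5, "turn": 0.01},
    {"hand": 0, "x": -0.2, "y": 35, "z": 15, "turn": 0.02},
    {"hand": -0.1, "x": -0.2, "y": 48, "z": 30, "turn": 0.04},
    {"hand": -0.2, "x": -0.2, "y": 51, "z": 50, "turn": 0.05},
    {"hand": -0.2, "x": -0.2, "y": 51, "z": 70, "turn": 0.05},
    {"hand": -0.2, "x": -0.2, "y": 51, "z": 88, "turn": 0.05},
    {"hand": -0.2, "x": -0.2, "y": 51, "z": 99, "turn": 0.05},
    {"hand": -0.2, "x": -0.2, "y": 51, "z": 102, "turn": 0.05}
  ]
}}

```text
t: 11.55
position: [558.9, -161.2, 93.7]
tool_rot: [[0.998, -0.061, -0.003], [-0.061, -0.998, 0.001], [-0.003, -0.001, -1.0]]
contact_force: [0.5, 0.2, 0.0]
opening: 37.6
```

Run:
```python
from h import *
np.set_printoptions(precision=4,suppress=True)
for i in range(2):
    o=sensors.get_obs();print(o['position'],o['tool_rot'][0],o['contact_force'],o['wrist_torque'],o['opening'])
```

```text
[ 558.9484 -161.1825   93.6948] [ 0.9981 -0.0612 -0.0034] [0.544  0.1531 0.0096] [-0.0154  0.0904  0.0139] 37.58819763823733
[ 558.9484 -161.1825   93.6948] [ 0.9981 -0.0612 -0.0034] [0.544  0.1531 0.0096] [-0.0154  0.0904  0.0139] 37.58819763823733
```

{"fn": "play_rows", "kwargs": {
  "increments": [
    {"hand": -0.4, "x": 0, "y": 0, "z": -1, "turn": 0},
    {"hand": -0.5, "x": 0, "y": 0, "z": -1, "turn": 0},
    {"hand": -0.55, "x": 0, "y": 0, "z": -1, "turn": 0},
    {"hand": -0.55, "x": 0, "y": 0, "z": -1, "turn": 0},
    {"hand": -0.55, "x": 0, "y": 0, "z": -1, "turn": 0},
    {"hand": -0.55, "x": 0, "y": 0, "z": -1, "turn": 0},
    {"hand": -0.55, "x": 0, "y": 0, "z": -1, "turn": 0},
    {"hand": -0.55, "x": 0, "y": 0, "z": -1, "turn": 0}
  ]
}}

```text
t: 12.35
position: [560.1, -161.7, 96.8]
tool_rot: [[0.998, -0.061, 0.0], [-0.061, -0.998, 0.0], [0.0, -0.0, -1.0]]
contact_force: [-0.0, -0.2, 0.6]
opening: 21.1
```

{"fn": "play_rows", "kwargs": {
  "increments": [
    {"hand": -0.55, "x": -0.4, "y": 1.4, "z": 1.6, "turn": 0},
    {"hand": -0.55, "x": -0.4, "y": 1.4, "z": 1.6, "turn": 0},
    {"hand": -0.65, "x": -0.4, "y": 1.4, "z": 1.6, "turn": 0},
    {"hand": -0.7, "x": -0.4, "y": 1.4, "z": 1.6, "turn": 0},
    {"hand": -1, "x": -0.4, "y": 1.4, "z": 1.6, "turn": 0},
    {"hand": -1, "x": -0.4, "y": 1.4, "z": 1.6, "turn": 0},
    {"hand": -1, "x": -0.4, "y": 1.4, "z": 1.6, "turn": 0},
    {"hand": -1, "x": -0.4, "y": 1.4, "z": 1.6, "turn": 0}
  ],
  "force": 50
}}

```text
t: 13.15
position: [559.6, -163.0, 95.2]
tool_rot: [[0.998, -0.061, -0.0], [-0.061, -0.998, 0.0], [-0.0, -0.0, -1.0]]
contact_force: [0.5, 0.1, -0.5]
opening: 11.8
```

```bash
cat > st.py <<'E'
from h import *
o=sensors.get_obs();R=np.array(o['tool_rot'])
print(round(o['t'],2),'pos',np.round(o['position'],1),'cw',round(-np.arctan2(R[1,0],R[0,0]),4),'F',np.round(o['contact_force'],2),'M',np.round(o['wrist_torque'],3),'open',round(o['opening'],1),'q7',round(o['q'][6],1))
E
python3 st.py
```

```text
13.15 pos [ 559.6 -163.    95.2] cw 0.061 F [ 0.52  0.09 -0.46] M [-0.11   0.12   0.053] open 11.8 q7 28.2
```

{"fn": "play_rows", "kwargs": {
  "increments": [
    {"hand": -1, "x": 0, "y": 0, "z": 0, "turn": 0.025},
    {"hand": -1, "x": 0, "y": 0, "z": 0, "turn": 0.05},
    {"hand": -1, "x": 0, "y": 0, "z": 0, "turn": 0.075},
    {"hand": -1, "x": 0, "y": 0, "z": 0, "turn": 0.1},
    {"hand": -1, "x": 0, "y": 0, "z": 0, "turn": 0.125},
    {"hand": -1, "x": 0, "y": 0, "z": 0, "turn": 0.15},
    {"hand": -1, "x": 0, "y": 0, "z": 0, "turn": 0.175},
    {"hand": -1, "x": 0, "y": 0, "z": 0, "turn": 0.2}
  ]
}}

```text
t: 13.95
position: [559.8, -163.0, 95.1]
tool_rot: [[0.966, -0.26, 0.0], [-0.26, -0.966, -0.0], [0.0, 0.0, -1.0]]
contact_force: [0.5, -0.1, -0.9]
opening: 11.6
```

```bash
python3 st.py
```

```text
13.95 pos [ 559.8 -163.    95.1] cw 0.2631 F [ 0.51 -0.09 -0.92] M [-0.166  0.058  0.238] open 11.6 q7 19.9
```

{"fn": "play_rows", "kwargs": {
  "increments": [
    {"hand": -1, "x": 0, "y": 0, "z": 0, "turn": 0.025},
    {"hand": -1, "x": 0, "y": 0, "z": 0, "turn": 0.05},
    {"hand": -1, "x": 0, "y": 0, "z": 0, "turn": 0.075},
    {"hand": -1, "x": 0, "y": 0, "z": 0, "turn": 0.1},
    {"hand": -1, "x": 0, "y": 0, "z": 0, "turn": 0.125},
    {"hand": -1, "x": 0, "y": 0, "z": 0, "turn": 0.15},
    {"hand": -1, "x": 0, "y": 0, "z": 0, "turn": 0.175},
    {"hand": -1, "x": 0, "y": 0, "z": 0, "turn": 0.2}
  ]
}}

```text
t: 14.75
position: [559.9, -163.1, 95.2]
tool_rot: [[0.895, -0.447, 0.001], [-0.447, -0.895, -0.0], [0.001, -0.0, -1.0]]
contact_force: [2.0, -0.8, -1.6]
opening: 11.5
```

```bash
python3 st.py
```

```text
14.75 pos [ 559.9 -163.1   95.2] cw 0.4631 F [ 1.98 -0.84 -1.57] M [-0.221 -0.336  0.282] open 11.5 q7 11.6
```

{"fn": "play_rows", "kwargs": {
  "increments": [
    {"hand": -1, "x": 0, "y": 0, "z": 0, "turn": 0.025},
    {"hand": -1, "x": 0, "y": 0, "z": 0, "turn": 0.05},
    {"hand": -1, "x": 0, "y": 0, "z": 0, "turn": 0.075},
    {"hand": -1, "x": 0, "y": 0, "z": 0, "turn": 0.1},
    {"hand": -1, "x": 0, "y": 0, "z": 0, "turn": 0.125},
    {"hand": -1, "x": 0, "y": 0, "z": 0, "turn": 0.15},
    {"hand": -1, "x": 0, "y": 0, "z": 0, "turn": 0.175},
    {"hand": -1, "x": 0, "y": 0, "z": 0, "turn": 0.2}
  ]
}}

```text
t: 15.55
position: [560.0, -163.2, 95.2]
tool_rot: [[0.788, -0.616, 0.001], [-0.616, -0.788, -0.0], [0.001, -0.0, -1.0]]
contact_force: [5.0, -1.5, -4.5]
opening: 11.7
```

```bash
python3 st.py
```

```text
15.55 pos [ 560.  -163.2   95.2] cw 0.6631 F [ 4.97 -1.46 -4.55] M [-0.482 -0.844  0.289] open 11.7 q7 3.3
```

{"fn": "play_rows", "kwargs": {
  "increments": [
    {"hand": -1, "x": 0, "y": 0, "z": 0, "turn": 0.025},
    {"hand": -1, "x": 0, "y": 0, "z": 0, "turn": 0.05},
    {"hand": -1, "x": 0, "y": 0, "z": 0, "turn": 0.075},
    {"hand": -1, "x": 0, "y": 0, "z": 0, "turn": 0.1},
    {"hand": -1, "x": 0, "y": 0, "z": 0, "turn": 0.125},
    {"hand": -1, "x": 0, "y": 0, "z": 0, "turn": 0.15},
    {"hand": -1, "x": 0, "y": 0, "z": 0, "turn": 0.175},
    {"hand": -1, "x": 0, "y": 0, "z": 0, "turn": 0.2}
  ]
}}

```text
t: 16.35
position: [560.2, -163.3, 95.2]
tool_rot: [[0.65, -0.76, 0.001], [-0.76, -0.65, -0.001], [0.001, -0.0, -1.0]]
contact_force: [4.4, -2.2, -5.5]
opening: 11.7
```

```bash
python3 st.py
```

```text
16.35 pos [ 560.2 -163.3   95.2] cw 0.8631 F [ 4.37 -2.19 -5.54] M [-0.646 -1.049  0.272] open 11.7 q7 -5.2
```

{"fn": "play_rows", "kwargs": {
  "increments": [
    {"hand": -1, "x": 0, "y": 0, "z": 0, "turn": 0.02},
    {"hand": -1, "x": 0, "y": 0, "z": 0, "turn": 0.04},
    {"hand": -1, "x": 0, "y": 0, "z": 0, "turn": 0.06},
    {"hand": -1, "x": 0, "y": 0, "z": 0, "turn": 0.08},
    {"hand": -1, "x": 0, "y": 0, "z": 0, "turn": 0.1},
    {"hand": -1, "x": 0, "y": 0, "z": 0, "turn": 0.12},
    {"hand": -1, "x": 0, "y": 0, "z": 0, "turn": 0.14},
    {"hand": -1, "x": 0, "y": 0, "z": 0, "turn": 0.16}
  ]
}}

```text
t: 17.15
position: [560.3, -163.4, 95.2]
tool_rot: [[0.521, -0.854, 0.001], [-0.854, -0.521, -0.001], [0.001, -0.001, -1.0]]
contact_force: [5.0, -3.0, -6.6]
opening: 11.5
```

```bash
python3 st.py
```

```text
17.15 pos [ 560.3 -163.4   95.2] cw 1.023 F [ 5.04 -2.99 -6.61] M [-0.696 -1.049  0.239] open 11.5 q7 -12.0
```

{"fn": "play_rows", "kwargs": {
  "increments": [
    {"hand": -1, "x": 0, "y": 0, "z": 0, "turn": 0.0125},
    {"hand": -1, "x": 0, "y": 0, "z": 0, "turn": 0.025},
    {"hand": -1, "x": 0, "y": 0, "z": 0, "turn": 0.0375},
    {"hand": -1, "x": 0, "y": 0, "z": 0, "turn": 0.05},
    {"hand": -1, "x": 0, "y": 0, "z": 0, "turn": 0.0625},
    {"hand": -1, "x": 0, "y": 0, "z": 0, "turn": 0.075},
    {"hand": -1, "x": 0, "y": 0, "z": 0, "turn": 0.0875},
    {"hand": -1, "x": 0, "y": 0, "z": 0, "turn": 0.1}
  ]
}}

```text
t: 17.95
position: [560.3, -163.6, 95.2]
tool_rot: [[0.433, -0.901, 0.001], [-0.901, -0.433, -0.001], [0.002, -0.001, -1.0]]
contact_force: [5.7, -2.3, -7.4]
opening: 11.7
```

```bash
python3 st.py
```

```text
17.95 pos [ 560.3 -163.6   95.2] cw 1.1227 F [ 5.65 -2.32 -7.39] M [-0.736 -1.071  0.285] open 11.7 q7 -16.3
```

{"fn": "play_rows", "kwargs": {
  "increments": [
    {"hand": -1, "x": 0, "y": 0, "z": 0, "turn": 0.01},
    {"hand": -1, "x": 0, "y": 0, "z": 0, "turn": 0.02},
    {"hand": -1, "x": 0, "y": 0, "z": 0, "turn": 0.03},
    {"hand": -1, "x": 0, "y": 0, "z": 0, "turn": 0.04},
    {"hand": -1, "x": 0, "y": 0, "z": 0, "turn": 0.05},
    {"hand": -1, "x": 0, "y": 0, "z": 0, "turn": 0.06},
    {"hand": -1, "x": 0, "y": 0, "z": 0, "turn": 0.07},
    {"hand": -1, "x": 0, "y": 0, "z": 0, "turn": 0.08}
  ]
}}

```text
t: 18.75
position: [560.3, -163.6, 95.2]
tool_rot: [[0.36, -0.933, 0.001], [-0.933, -0.36, -0.001], [0.002, -0.001, -1.0]]
contact_force: [5.0, -3.0, -6.6]
opening: 11.7
```

```bash
python3 st.py
```

```text
18.75 pos [ 560.3 -163.6   95.2] cw 1.2027 F [ 4.96 -2.95 -6.65] M [-0.805 -1.126  0.296] open 11.7 q7 -19.8
```

{"fn": "play_rows", "kwargs": {
  "increments": [
    {"hand": -1, "x": 0, "y": 0, "z": 0, "turn": 0.005},
    {"hand": -1, "x": 0, "y": 0, "z": 0, "turn": 0.01},
    {"hand": -1, "x": 0, "y": 0, "z": 0, "turn": 0.015},
    {"hand": -1, "x": 0, "y": 0, "z": 0, "turn": 0.02},
    {"hand": -1, "x": 0, "y": 0, "z": 0, "turn": 0.025},
    {"hand": -1, "x": 0, "y": 0, "z": 0, "turn": 0.03},
    {"hand": -1, "x": 0, "y": 0, "z": 0, "turn": 0.035},
    {"hand": -1, "x": 0, "y": 0, "z": 0, "turn": 0.04}
  ]
}}

```text
t: 19.55
position: [560.3, -163.7, 95.2]
tool_rot: [[0.322, -0.947, 0.001], [-0.947, -0.322, -0.001], [0.002, -0.001, -1.0]]
contact_force: [5.7, -3.1, -6.7]
opening: 11.1
```

```bash
python3 st.py
```

```text
19.55 pos [ 560.3 -163.7   95.2] cw 1.2426 F [ 5.72 -3.1  -6.67] M [-0.845 -1.072  0.314] open 11.1 q7 -21.5
```

{"fn": "play_rows", "kwargs": {
  "increments": [
    {"hand": -1, "x": 0, "y": 0, "z": 0, "turn": 0.005},
    {"hand": -1, "x": 0, "y": 0, "z": 0, "turn": 0.01},
    {"hand": -1, "x": 0, "y": 0, "z": 0, "turn": 0.015},
    {"hand": -1, "x": 0, "y": 0, "z": 0, "turn": 0.02},
    {"hand": -1, "x": 0, "y": 0, "z": 0, "turn": 0.025},
    {"hand": -1, "x": 0, "y": 0, "z": 0, "turn": 0.03},
    {"hand": -1, "x": 0, "y": 0, "z": 0, "turn": 0.035},
    {"hand": -1, "x": 0, "y": 0, "z": 0, "turn": 0.04}
  ]
}}

```text
t: 20.35
position: [560.4, -163.7, 95.2]
tool_rot: [[0.284, -0.959, 0.001], [-0.959, -0.284, -0.001], [0.002, -0.001, -1.0]]
contact_force: [5.7, -2.9, -6.7]
opening: 11.5
```

```bash
python3 st.py
```

```text
20.35 pos [ 560.4 -163.7   95.2] cw 1.2825 F [ 5.74 -2.9  -6.72] M [-0.815 -1.105  0.289] open 11.5 q7 -23.3
```

{"fn": "play_rows", "kwargs": {
  "increments": [
    {"hand": -1, "x": 0, "y": 0, "z": 0, "turn": 0.005},
    {"hand": -1, "x": 0, "y": 0, "z": 0, "turn": 0.01},
    {"hand": -1, "x": 0, "y": 0, "z": 0, "turn": 0.015},
    {"hand": -1, "x": 0, "y": 0, "z": 0, "turn": 0.02},
    {"hand": -1, "x": 0, "y": 0, "z": 0, "turn": 0.025},
    {"hand": -1, "x": 0, "y": 0, "z": 0, "turn": 0.03},
    {"hand": -1, "x": 0, "y": 0, "z": 0, "turn": 0.035},
    {"hand": -1, "x": 0, "y": 0, "z": 0, "turn": 0.04}
  ]
}}

```text
t: 21.15
position: [560.3, -163.8, 95.2]
tool_rot: [[0.246, -0.969, 0.001], [-0.969, -0.246, -0.001], [0.002, -0.001, -1.0]]
contact_force: [5.2, -4.2, -6.2]
opening: 11.4
```

```bash
python3 st.py
```

```text
21.15 pos [ 560.3 -163.8   95.2] cw 1.3225 F [ 5.23 -4.2  -6.18] M [-0.817 -1.106  0.331] open 11.4 q7 -25.0
```

{"fn": "play_rows", "kwargs": {
  "increments": [
    {"hand": -1, "x": 0, "y": 0, "z": 0, "turn": 0.0025},
    {"hand": -1, "x": 0, "y": 0, "z": 0, "turn": 0.005},
    {"hand": -1, "x": 0, "y": 0, "z": 0, "turn": 0.0075},
    {"hand": -1, "x": 0, "y": 0, "z": 0, "turn": 0.01},
    {"hand": -1, "x": 0, "y": 0, "z": 0, "turn": 0.0125},
    {"hand": -1, "x": 0, "y": 0, "z": 0, "turn": 0.015},
    {"hand": -1, "x": 0, "y": 0, "z": 0, "turn": 0.0175},
    {"hand": -1, "x": 0, "y": 0, "z": 0, "turn": 0.02}
  ]
}}

```text
t: 21.95
position: [560.3, -163.8, 95.2]
tool_rot: [[0.226, -0.974, 0.001], [-0.974, -0.226, -0.001], [0.002, -0.001, -1.0]]
contact_force: [4.8, -3.4, -5.9]
opening: 11.3
```

```bash
python3 st.py
```

```text
21.95 pos [ 560.3 -163.8   95.2] cw 1.3423 F [ 4.78 -3.37 -5.86] M [-0.878 -1.114  0.377] open 11.3 q7 -25.9
```

{"fn": "play_rows", "kwargs": {
  "increments": [
    {"hand": -1, "x": 0, "y": 0, "z": 0, "turn": 0.0025},
    {"hand": -1, "x": 0, "y": 0, "z": 0, "turn": 0.005},
    {"hand": -1, "x": 0, "y": 0, "z": 0, "turn": 0.0075},
    {"hand": -1, "x": 0, "y": 0, "z": 0, "turn": 0.01},
    {"hand": -1, "x": 0, "y": 0, "z": 0, "turn": 0.0125},
    {"hand": -1, "x": 0, "y": 0, "z": 0, "turn": 0.015},
    {"hand": -1, "x": 0, "y": 0, "z": 0, "turn": 0.0175},
    {"hand": -1, "x": 0, "y": 0, "z": 0, "turn": 0.02}
  ]
}}

```text
t: 22.75
position: [560.4, -163.8, 95.2]
tool_rot: [[0.207, -0.978, 0.001], [-0.978, -0.207, -0.001], [0.002, -0.001, -1.0]]
contact_force: [6.0, -4.1, -6.8]
opening: 11.7
```

```bash
python3 st.py
```

```text
22.75 pos [ 560.4 -163.8   95.2] cw 1.3622 F [ 6.01 -4.12 -6.83] M [-0.859 -1.14   0.376] open 11.7 q7 -26.8
```

Torque rose from a baseline of about 0.27 N m to about 0.38 N m. That is +0.11 N m, or about 11 N, and it agrees with a stop contact near 1.25–1.28 rad. I'll let go and rise.

{"fn": "play_rows", "kwargs": {
  "increments": [
    {"hand": -0.65, "x": 0, "y": 0, "z": 0, "turn": 0},
    {"hand": -0.55, "x": 0, "y": 0, "z": 0, "turn": 0},
    {"hand": -0.45, "x": 0, "y": 0, "z": 0, "turn": 0},
    {"hand": -0.35, "x": 0, "y": 0, "z": 0, "turn": 0},
    {"hand": -0.3, "x": 0, "y": 0, "z": 0, "turn": 0},
    {"hand": -0.3, "x": 0, "y": 0, "z": -5, "turn": 0},
    {"hand": -0.3, "x": 0, "y": 0, "z": -15, "turn": 0},
    {"hand": -0.3, "x": 0, "y": 0, "z": -30, "turn": 0}
  ]
}}

```text
t: 23.55
position: [559.2, -162.9, 125.8]
tool_rot: [[0.208, -0.978, -0.001], [-0.978, -0.208, 0.0], [-0.001, 0.001, -1.0]]
contact_force: [-0.3, -0.3, 0.4]
opening: 33.0
```

```bash
python3 st.py
```

```text
23.55 pos [ 559.2 -162.9  125.8] cw 1.3613 F [-0.33 -0.3   0.39] M [-0.075  0.191  0.007] open 33.0 q7 -28.6
```

{"fn": "play_rows", "kwargs": {
  "increments": [
    {"hand": -0.3, "x": 0, "y": 0, "z": -20, "turn": -0.15},
    {"hand": -0.3, "x": 0, "y": 0, "z": -35, "turn": -0.3},
    {"hand": -0.2, "x": 0, "y": 0, "z": -50, "turn": -0.45},
    {"hand": -0.1, "x": 0, "y": 0, "z": -60, "turn": -0.6},
    {"hand": 0, "x": 0, "y": 0, "z": -70, "turn": -0.75},
    {"hand": 0.1, "x": 0, "y": 0, "z": -72, "turn": -0.9},
    {"hand": 0.2, "x": 0, "y": 0, "z": -72, "turn": -1.05},
    {"hand": 0.2, "x": 0, "y": 0, "z": -72, "turn": -1.2}
  ]
}}

```text
t: 24.35
position: [559.8, -163.5, 198.9]
tool_rot: [[0.988, -0.155, 0.002], [-0.155, -0.988, -0.001], [0.002, 0.001, -1.0]]
contact_force: [-0.2, 0.7, 0.1]
opening: 56.4
```

{"fn": "play_rows", "kwargs": {
  "increments": [
    {"hand": 0.2, "x": 0, "y": -15, "z": 0, "turn": -0.1},
    {"hand": 0.2, "x": 0, "y": -35, "z": 0, "turn": -0.15},
    {"hand": 0.2, "x": 0, "y": -48, "z": 0, "turn": -0.15},
    {"hand": 0.2, "x": 0, "y": -50, "z": 0, "turn": -0.15},
    {"hand": 0.2, "x": 0, "y": -50, "z": 0, "turn": -0.15},
    {"hand": 0.2, "x": 0, "y": -50, "z": 0, "turn": -0.15},
    {"hand": 0.2, "x": 0, "y": -50, "z": 0, "turn": -0.15},
    {"hand": 0.2, "x": 0, "y": -50, "z": 0, "turn": -0.15}
  ]
}}

```text
t: 25.15
position: [567.5, -114.4, 197.1]
tool_rot: [[1.0, -0.012, -0.0], [-0.012, -1.0, -0.0], [-0.0, 0.0, -1.0]]
contact_force: [-0.2, 0.0, 0.2]
opening: 56.7
```

```bash
python3 st.py
python3 - <<'E'
from h import *
s=snap('wrist','w5'); im=s['img']
y=(im[:,:,0]>140)&(im[:,:,2]<90)&(im[:,:,1]>110);y[:235]=0;y[290:]=0;y[:,:290]=0;y[:,350:]=0
ys,xs=np.nonzero(y);print('yel',len(xs),cast(s,xs.mean(),ys.mean(),63))
E
```

```text
25.15 pos [ 567.5 -114.4  197.1] cw 0.0123 F [-0.19  0.04  0.24] M [-0.034  0.047  0.009] open 56.7 q7 23.7
yel 18 [ 553.50910379 -137.90538476   63.        ]
```

View pics/w5.png

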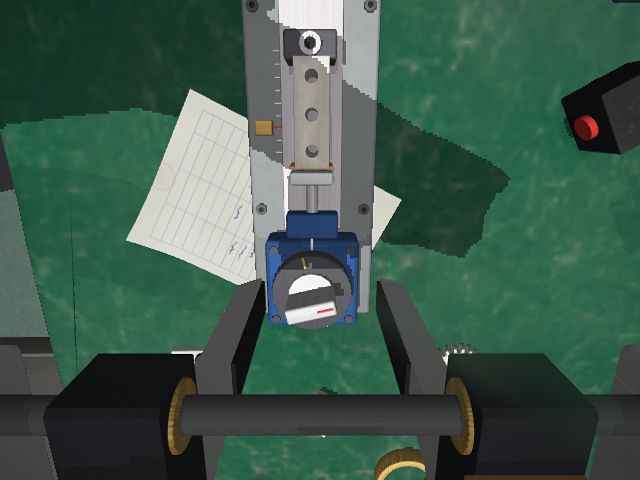

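```bash
python3 -c "
from workcell import order
print(order.sign_off())"
```

```text
the job is handed in; nothing more can be done
None
```

The job is done and handed in at about 25 s of robot time. The steel block stands square on the bed, and the jaw has pushed it home against the stop.

- **Block:** I set it down with about 6 mm of room at each end and let go. I then turned only the upper knob, about 1.30 rad clockwise.
- **Clamping force:** The wrist torque rose from about 0.27 to 0.38 N m over the last readings, which means about 11 N. Single readings scatter by about ±0.03 N m, so the force is good to about ±3 N. I had no second, independent check of it, because the camera is too coarse to show how far the jaw's springs have yielded.
- **Ring:** The yellow mark was within 0.3 mm of where it was before the knob was turned.
- **Last view:** The block sits flush between jaw and stop with the gripper clear. The knob's red mark agrees roughly with the turned angle, so the grip did not slip noticeably.
- **Disagreement:** While turning, the side force on the wrist grew to about 7 N from a slight off-centre grip. It was gone once I let go.

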